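Shut and fasten the jade showcase

ROBOT

A 6-joint arm with a two-finger parallel gripper is mounted at the origin on the work surface. World frame = base frame: x ahead of the robot, y to its left, z up, the work surface at z = 0. Lengths are in m, angles in rad, forces in N, time in s.
With the tool pointing down it reaches from about 0.35 to 0.725 m from the base axis. Payload 6 kg.
Tool frame: the origin (TCP) lies on the centre line of the jaws, within the pads' length; the fingertips stand 14 mm ahead of it and the grasp point (between the pads) lies 5 mm behind it; z points along the fingers, y is the line along which they close (so a half turn about z gives the same grasp; the last joint's range is limited). The gripper opens to 85 mm and grips with 20 to 120 N. Pads are 22 mm wide; open, the fingers measure 114 mm over their backs; the gripper's body (76 mm by 85 mm) begins 54 mm behind the grasp point. The pads swing forward as they close: fully open they stand 13 mm farther back than shut.
Start: joints at [-0.943, 0.04, 0.085, 0, -1.615, -0.334], TCP at [0.174, -0.574, 0.245] pointing down, gripper open.
Joint ranges: [-2.56, 2.56], [-1.29, 2.01], [-1.08, 1.49], [-3.29, 1.98], [-2.81, -0.18], [-2.99, 2.99]. Speed limits (rad/s): [2.57, 2.57, 3.01, 3.14, 3.14, 3.14].

INTERFACE

Orientations are given as a unit quaternion [w, x, y, z].
In Python, from bench import ctrl gives the robot as it stands.
- The arm moves only by the tool move_arm, never from a script. Its argument "rows" is a list that holds one entry, the list of rows, each a list of 5 numbers: the opening, from 0 (shut) to 1 (fully open), then the shift along the tool's x, y, z in units of 50 cm (1.0 is 50 cm), then the turn about the tool's z in units of pi rad (1.0 is pi rad). In form: [[[claw, x, y, z, twist], ...]]. A call has 1 to 10 rows; each row is the pose to reach, as a shift and turn from the pose commanded when the call began, along the tool's axes at that moment, turning the shorter way round; what a row does not reach only later rows make up. A row lasts 1/8 s, in which the tool goes at most 62.5 mm and 10.7 degrees, less where a joint would pass 70% of its speed; a pose out of reach is approached as far as the arm can. A call with a number of a shift or a turn outside -1 to 1 is refused whole. A call with a gripper value outside its range is refused whole. The fingers move at their own pace and stop on an object; the grip force is fixed at half the most. Time passes only in rows, so rows that repeat a pose let the fingers close. It gives the time, the measured TCP pose, the force, the opening and the grip force at its end, in the units of the state.
- ctrl.read_state(): the state, without advancing time (a new reading comes with each control period).
- ctrl.get_image(name): name is "scene" or "top"; returns the picture (400x640x3 uint8, red, green, blue); there is no depth.
- ctrl.calibration(name): a dict with "intrinsics" (3x3 intrinsics, pixels), "world_from_camera" (4x4, takes a point from camera to world coordinates). Camera axes: x right, y down, z forward; pixel columns grow to the right and rows downward; lengths in m; the calibration is good to about 2 mm. A picture is of the moment at which its call begins. calibration takes no time and is no camera call.
- ctrl.job_done(): hands the job in; it is judged then, once.
Trained networks look in the newest picture that a camera, given by its name, has taken for a name from the list of things; names that differ only in an ending like _2 or _b are one class to them, and where a whole thing is asked for, a point or a joint stands for the part that bears it (a point fixed in the world has none). Each returns a list of dicts, best first, with "conf" (0 to 1); they miss things now and then, are a little off and sometimes report something else, mostly with a low value. They report only what shows in the picture. A call takes as long as a camera call.
- ctrl.find_in(name, camera): "location" ([x, y, z] in m, in the coordinates of the camera as it stood for that picture, good to about 4 mm: the middle of the surface that is visible of it).
- ctrl.landmark_of(name, camera): "location" ([x, y, z] in m, in the coordinates of the camera as it stood for that picture, good to about 4 mm: a listed point, or the origin of a listed thing).
The state is a dict: "time": time; "joints": joint angles; "dq": joint speeds; "tau": joint torques, N m; "ee_pos": TCP position; "eef_rot": TCP orientation; "ft_force": force on the tool from outside, world axes, zero at the start; "wrist_torque": the same for the moment, N m; "opening": finger opening in m; "grip_force": force on a finger pad.
Only numpy, scipy, OpenCV 4.12 (cv2) and the standard library are available. Lean on these libraries where they do the work, as an engineer would, in place of code of your own. Each camera call takes 0.05 s, during which the arm holds its last target. There are 200 camera calls.

TASK

The slant-top jade showcase under the red lamp has been left open. Lower its glazed lid gently until it is fully shut, then swing the brass hasp strap over the red knob on the front rail until it lies flat with the knob through its slot, and finally give the knob a quarter turn clockwise, as far as it goes, so that it stands crossways and holds the strap. Do not bump the lamp, and leave the small things on the table where they are.

Things in the scene. Friction and masses are not known exactly. Their poses are not given: they have to be found in the camera images.
- case: Black slant-top showcase, fixed, 265 mm deep (x), 336 wide (y), 60 high at the front, 200 at the back. Origin: centre of its underside, on the table; z up, x from the low front (towards the robot) to the back. Its top is one plane rising 28 degrees (0.489 rad) towards +x. 'Up the slope' is counted along it from the front edge; 'out' is square to it. The hasp's parts lie in its y = 0 plane.
- slope_start (a point): Middle of the front edge of the sloping top: up the slope 0, out 0 (x -132.5, z 60 mm in the case's frame). From 0 to 62 mm up the slope is the fixed dark steel front rail, from 64 to 285 mm the lid; both top faces lie in the plane (out 0) when the lid is shut.
- lid (a joint): Lid, dark steel frame (front bar 58 mm wide, others 18, 10 thick) round a clear pane, 221 mm from hinge to front edge, 336 wide. Turns about its rear edge, along the case's y. 0 = shut, a stop; grows as the front edge rises; starts 0.45 to 0.8 rad. Stiff hinges hold it wherever it is left; pushing its front edge down takes about 0.5 to 2 N. It carries the hasp.
- lid_edge (a point): Middle of the lid's front edge, on its top face.
- lid_hinge (a point): Middle of the lid's hinge line: 285 mm up the slope, on the plane.
- hasp (a joint): Brass hasp strap on the lid's front bar, turning about an axis along y. 0 = flat down the slope over the front rail (a stop; its top face then 6 mm out); pi/2 = standing square to the lid; grows as it is thrown back over the lid; starts 1.7 to 2.3 rad. A stiff pivot holds it wherever it is left; about 1 N at its end moves it.
- hasp_pivot (a point): Middle of the strap's axis: 95 mm up the slope and 4.5 mm out when the lid is shut; moves with the lid. The strap is 36 mm wide, 3 mm thick and 93 mm long from this axis; its slot, 15 mm wide, runs from 33 to 71 mm from the axis, and the solid end lies beyond.
- hasp_tip (a point): Middle of the strap's slightly turned-up free end, 92 mm from its axis.
- knob (a joint): Turning staple: a red winged knob on the front rail, its axis square to the slope. 0 = wing along the slope, so that it passes the slot (starts within 0.1 rad of that); grows clockwise as seen from outside, looking down on the sloping top; pi/2 = crossways, a stop. Stays where it is left; turning takes 0.05 N m. Crossways it really holds the strap, 2 mm above it.
- knob_top (a point): Centre of the knob's top, on its axis: 45 mm up the slope and 24 mm out. The wing is 26 mm long, 9 mm thick and 16 mm deep below this top (its underside is 8 mm out).
- lamp: Red gooseneck lamp, fixed, steel foot 124 mm across, left of the case. Origin: centre of the foot's underside; axes about parallel to the case's. Its red shade hangs over the lid: 120 mm across at the rim, 78 mm high, rim centre at x -120, y -215, z 385 mm in the lamp's frame. The neck (18 mm thick) rises at the origin and arches over to the shade, up to 515 mm high.
- bangle: Bystander: loose green jade bangle lying flat, 76 mm across, 9 mm high; origin at the centre of its underside.
- pen: Bystander: loose white and blue marker pen lying down, 138 mm long (x), 15 mm thick; origin on the table, near its middle.
- dish: Bystander: loose clear shallow dish, 90 mm across, 15 mm high; origin at the centre of its underside.
- jar: Bystander: loose small jar with green cap, 44 mm across, 45 mm high; origin at the centre of its underside.
- disc: Bystander: loose steel polishing disc lying flat, 36 mm across, with its 7 mm shank pointing up, 40 mm high; origin at the centre of its underside.
- cup: Bystander: loose brown paper cup, 76 mm across, 90 mm high; origin at the centre of its underside.

How it is judged:
By the outcome, as a careful person would: the job done as asked, in the order asked, and still so for the second after the job is handed in, with the robot touching nothing.
It also fails if it takes over 64 s, if anything falls off the work surface, if the arm or the gripper's body presses on something with over 40 N, if the wrist force passes 120 N, or if a joint passes its speed limit or range.

## Working session

There is one attempt and no reset: what is moved stays moved. The work goes in short steps, Python scripts to look and compute and a tool call to move; the robot and the scene stay as the last step left them, time stands still between calls to the robot, and variables do not carry over. Pictures are saved under pics/ and viewed, at most 10 in all, crops included, and the job is handed in when it is done.

Besides the shell and the picture viewer there is one more tool, called as name(argument=value, ...) on one line, values as JSON. move_arm: Moves the arm, as the interface text tells. Its arguments: {"type":"object","properties":{"rows":{"type":"array","items":{"type":"array","items":{"type":"array","items":{"type":"number"}}}}},"required":["rows"]}

```bash
ls; mkdir -p pics
cat > h.py <<'E'
import numpy as np, cv2
from bench import ctrl
def look(tag):
    for c in ("scene","top"):
        im=ctrl.get_image(c); cv2.imwrite(f"pics/{tag}_{c}.png",cv2.cvtColor(im,cv2.COLOR_RGB2BGR))
def lm(name,cam,f=None):
    r=(f or ctrl.landmark_of)(name,cam); T=np.array(ctrl.calibration(cam)["world_from_camera"])
    return [( (T[:3,:3]@np.array(d["location"])+T[:3,3]).round(4), round(d["conf"],2)) for d in r[:2]]
def px(p,cam):
    C=ctrl.calibration(cam);T=np.linalg.inv(np.array(C["world_from_camera"]));q=np.array(C["intrinsics"])@(T[:3,:3]@np.array(p)+T[:3,3]);return (q[:2]/q[2]).round(1)
E
python3 - <<'E'
from h import *
look("a")
for n in "case slope_start lid_edge lid_hinge hasp_pivot hasp_tip knob_top lamp bangle pen dish jar disc cup".split():
    print(n,*[(c,lm(n,c)) for c in("scene","top")])
s=ctrl.read_state();print(s)
for c in("scene","top"):print(ctrl.calibration(c))
E
```

```text
pics
case ('scene', []) ('top', [(array([0.724 , 0.3739, 0.001 ]), 0.66)])
slope_start ('scene', []) ('top', [(array([0.5284, 0.1022, 0.0559]), 0.75)])
lid_edge ('scene', [(array([0.5627, 0.1093, 0.1944]), 0.83)]) ('top', [(array([0.5506, 0.1035, 0.1935]), 0.56)])
lid_hinge ('scene', [(array([0.7772, 0.1165, 0.1942]), 0.8)]) ('top', [(array([0.777 , 0.121 , 0.1915]), 0.64)])
hasp_pivot ('scene', [(array([0.5906, 0.1082, 0.198 ]), 0.48)]) ('top', [(array([0.5864, 0.1076, 0.1948]), 0.72)])
hasp_tip ('scene', [(array([0.6375, 0.1105, 0.2703]), 0.71)]) ('top', [(array([0.6357, 0.1072, 0.2758]), 0.7)])
knob_top ('scene', []) ('top', [(array([0.3738, 0.4309, 0.0017]), 0.62), (array([0.5516, 0.1012, 0.1029]), 0.35)])
lamp ('scene', []) ('top', [(array([ 0.4365, -0.0266,  0.0064]), 0.71), (array([ 7.251e-01,  3.751e-01, -1.000e-04]), 0.56)])
bangle ('scene', [(array([ 0.4479,  0.2086, -0.0037]), 0.47)]) ('top', [(array([0.4454, 0.2151, 0.0006]), 0.83)])
pen ('scene', [(array([ 0.4347, -0.0278,  0.0007]), 0.79)]) ('top', [(array([ 0.4391, -0.0281,  0.0061]), 0.8), (array([ 7.276e-01,  3.737e-
[... 1418 characters left out ...]
rld_from_camera': array([[ 0.87649168,  0.34709154, -0.33360126,  0.8963121 ],
       [ 0.48135361, -0.64309511,  0.59558995, -0.47961338],
       [-0.00781311, -0.6826098 , -0.73074127,  0.86734298],
       [ 0.        ,  0.        ,  0.        ,  1.        ]])}
{'intrinsics': array([[365.66599663,   0.        , 318.76705557],
       [  0.        , 365.66599663, 193.73491722],
       [  0.        ,   0.        ,   1.        ]]), 'world_from_camera': array([[ 0.00835298, -0.99801266,  0.06245763,  0.49675246],
       [-0.99983348, -0.00732216,  0.01671514,  0.08482653],
       [-0.0162246 , -0.06258685, -0.99790764,  1.02386999],
       [ 0.        ,  0.        ,  0.        ,  1.        ]])}
```

View pics/a_scene.png

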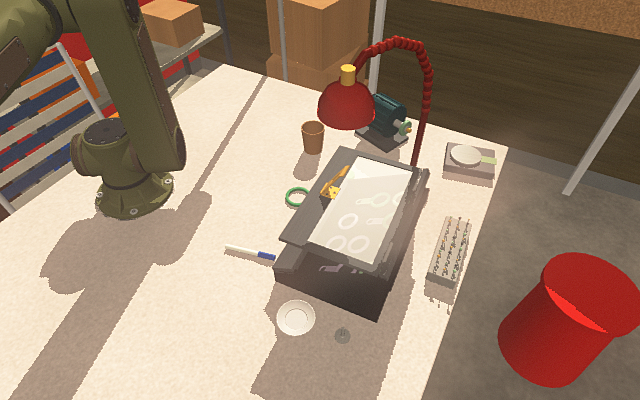

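View pics/a_top.png

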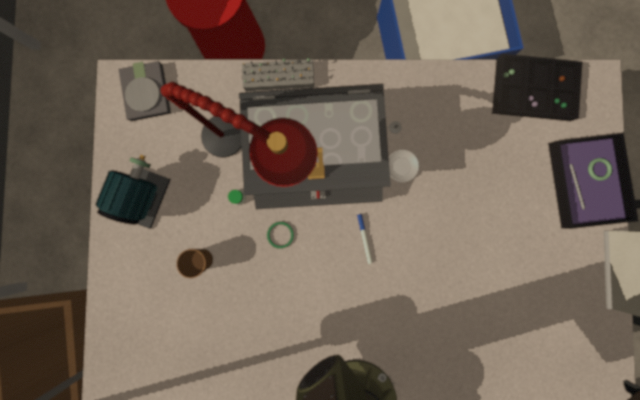

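```bash
cat >> h.py <<'E'
def ray(u,v,cam,z):
    C=ctrl.calibration(cam);T=np.array(C["world_from_camera"]);d=T[:3,:3]@np.linalg.inv(C["intrinsics"])@[u,v,1];return (T[:3,3]+d*(z-T[2,3])/d[2]).round(4)
def go(p,yang=None):
    """shift numbers to world TCP p with tool y at angle yang (deg, mod 180)"""
    from scipy.spatial.transform import Rotation as Ro
    s=ctrl.read_state();q=s["eef_rot"];R=Ro.from_quat([q[1],q[2],q[3],q[0]]).as_matrix()
    d=R.T@(np.array(p)-s["ee_pos"]); a=np.degrees(np.arctan2(R[1,1],R[0,1]))
    t=0 if yang is None else -(((yang-a+90)%180)-90)/180   # tool z is down
    print("shift",(d/.5).round(4),"twist",round(t,4),"yang",a.round(2),"pos",s["ee_pos"].round(4),"F",s["ft_force"].round(1),"t",round(s["time"],2),"q6",s["joints"].round(2),"open",round(s["opening"],4))
E
python3 - <<'E'
from h import *
print(ray(284,151,"top",.42), ray(346,112,"scene",.40))
for z in(.0,):print("foot",ray(222,135,"top",z))
for n in ["slope_start","lid_hinge","lid_edge","hasp_pivot","hasp_tip","knob_top","lamp"]:
    v=[];
    for c in("top","scene"):
        for k in range(4):
            ctrl.get_image(c); r=lm(n,c); v+= [(c,*x[0]) for x in r[:1]]
    for c in("top","scene"):
        w=np.array([x[1:] for x in v if x[0]==c]); 
        if len(w): print(n,c,len(w),np.median(w,0).round(4))
go([.607,0,.26],90)
E
```

```text
[0.6056 0.1536 0.42  ] [0.62  0.139 0.4  ]
foot [0.7263 0.3789 0.    ]
slope_start top 4 [0.5273 0.104  0.0552]
slope_start scene 2 [0.6939 0.0021 0.1336]
lid_hinge top 4 [0.7756 0.1227 0.1903]
lid_hinge scene 4 [0.778  0.117  0.1935]
lid_edge top 3 [0.557  0.1012 0.193 ]
lid_edge scene 4 [0.5618 0.1041 0.1934]
hasp_pivot top 4 [0.5872 0.1048 0.1979]
hasp_pivot scene 4 [0.5886 0.1078 0.1975]
hasp_tip top 4 [0.6358 0.1088 0.2754]
hasp_tip scene 4 [0.6384 0.1126 0.272 ]
knob_top top 4 [0.5544 0.1007 0.1042]
knob_top scene 2 [0.507  0.2708 0.1364]
lamp top 4 [7.258e-01 3.746e-01 3.000e-04]
lamp scene 1 [0.5649 0.1046 0.1941]
shift [-1.1619  0.8484 -0.0294] twist 0.0935 yang 106.84 pos [ 0.1738 -0.5743  0.2453] F [-0.1 -0.8  0. ] t 7.1 q6 [-0.94  0.04  0.08 -0.   -1.62 -0.33] open 0.0852
```

move_arm(rows=[[[0,-0.12,0.09,-0.03,0.04],[0,-0.21,0.155,-0.03,0.09],[0,-0.31,0.225,-0.03,0.09],[0,-0.41,0.3,-0.03,0.09],[0,-0.5,0.37,-0.03,0.09],[0,-0.6,0.44,-0.03,0.09],[0,-0.7,0.51,-0.03,0.09],[0,-0.8,0.58,-0.03,0.09],[0,-0.9,0.65,-0.03,0.09],[0,-0.96,0.7,-0.03,0.09]]])

```text
time: 8.35
ee_pos: [0.533, -0.0979, 0.2599]
eef_rot: [-0.0, -0.006, 1.0, 0.0]
ft_force: [-0.3, -1.0, 0.3]
opening: -0.0001
grip_force: 0.0
```

Run:
```python
from h import *
go([.607,0,.26],90)
```

```text
shift [-0.1506  0.1939 -0.0002] twist 0.0041 yang 90.73 pos [ 0.533  -0.0979  0.2599] F [-0.3 -1.   0.3] t 8.35 q6 [ 0.19 -0.11 -0.04 -0.   -1.65 -1.75] open -0.0001
```

move_arm(rows=[[[0,-0.07,0.09,0,0],[0,-0.15,0.18,0,0],[0,-0.15,0.194,0,0],[0,-0.15,0.194,0.04,0],[0,-0.15,0.194,0.07,0],[0,-0.15,0.194,0.07,0]]])

```text
time: 9.1
ee_pos: [0.605, -0.003, 0.224]
eef_rot: [-0.001, -0.005, 1.0, -0.0]
ft_force: [-0.1, 0.1, -1.1]
opening: 0.0001
grip_force: 0.0
```

Run:
```python
from h import *
look("b")
go([.607,0,.21],90)
a=cv2.imread("pics/b_scene.png")[0:320,180:500];b=cv2.imread("pics/b_top.png")[40:260,180:460]
cv2.imwrite("pics/b1.png",np.hstack([cv2.resize(a,(400,400)),cv2.resize(b,(400,400))]))
```

```text
shift [-0.0026  0.006   0.0321] twist 0.0033 yang 90.6 pos [ 0.6057 -0.003   0.2261] F [-0.6  0.1  0.8] t 9.2 q6 [ 0.33  0.05  0.06  0.   -1.58 -1.89] open 0.0001
```

View pics/b1.png

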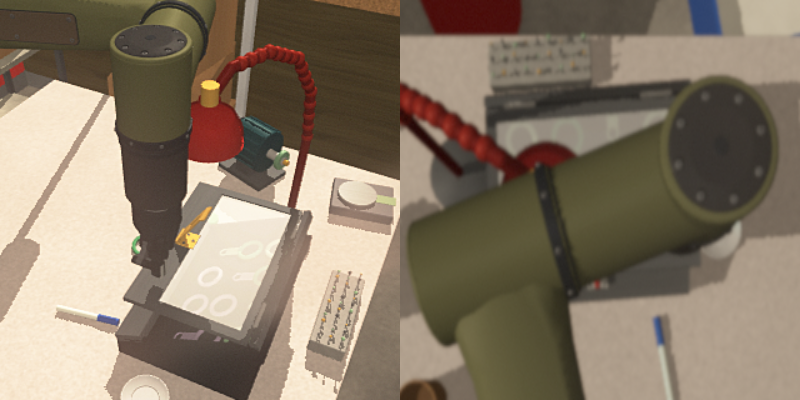

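Run:
```python
from h import *
for z in np.arange(.2,.75,.05): print(round(z,2),((px([.6057,-.003,z],"scene")-[180,0])*1.25).round(),((px([.6057,-.003,z],"top")-[180,40])*[1.4286,1.818]+[400,0]).round())
```

```text
0.2 [159. 277.] [663. 234.]
0.25 [158. 258.] [666. 229.]
0.3 [157. 237.] [670. 222.]
0.35 [156. 214.] [675. 215.]
0.4 [155. 188.] [680. 206.]
0.45 [154. 160.] [687. 197.]
0.5 [153. 128.] [694. 185.]
0.55 [152.  93.] [704. 171.]
0.6 [150.  53.] [715. 153.]
0.65 [148.   8.] [729. 131.]
0.7 [146. -43.] [748. 102.]
```

Run:
```python
from h import *
from scipy.optimize import least_squares
im={c:cv2.imread(f"pics/a_{c}.png").astype(int) for c in("top","scene")}
def mask(c,box):
    i=im[c];m=((i[...,2]>60)&(i[...,2]>2.2*i[...,1])&(i[...,2]>2.2*i[...,0])).astype(np.uint8)
    k=np.zeros_like(m);x0,y0,x1,y1=box;k[y0:y1,x0:x1]=m[y0:y1,x0:x1];return k
m=mask("top",(240,100,340,205)); m=cv2.morphologyEx(m,cv2.MORPH_OPEN,cv2.getStructuringElement(2,(25,25)))
ys,xs=np.nonzero(m);print("top",xs.min(),xs.max(),ys.min(),ys.max(),xs.mean(),ys.mean())
t=np.linspace(0,2*np.pi,72)
for z in (.385,):
    c=ray((xs.min()+xs.max())/2,(ys.min()+ys.max())/2,"top",z);print("rim centre",c)
    P=np.array([px([c[0]+.06*np.cos(a),c[1]+.06*np.sin(a),z],"top") for a in t]);print(P.min(0),P.max(0))
m=mask("scene",(300,60,385,140)); m=cv2.morphologyEx(m,cv2.MORPH_OPEN,cv2.getStructuringElement(2,(21,21)))
ys,xs=np.nonzero(m);print("scene",xs.min(),xs.max(),ys.min(),ys.max())
S=c
P=np.array([px([S[0]+.06*np.cos(a),S[1]+.06*np.sin(a),.385],"scene") for a in t]);print(P.min(0),P.max(0))
for z in(.463,.48,.5):print(z,px([S[0],S[1],z],"scene"))
go([.56,-.01,.23],20)
```

```text
top 254 315 130 181 287.7561219390305 159.10044977511245
rim centre [0.6039 0.1566 0.385 ]
[250.6 122. ] [318.5 189.4]
scene 322 374 83 129
[313.3  95.5] [371.6 129.4]
0.463 [344.   77.4]
0.48 [344.4  69.2]
0.5 [344.8  59.3]
shift [ 0.0916 -0.013  -0.0079] twist 0.3922 yang 90.6 pos [ 0.6057 -0.003   0.2261] F [-0.6  0.1  0.8] t 9.2 q6 [ 0.33  0.05  0.06  0.   -1.58 -1.89] open 0.0001
```

move_arm(rows=[[[0.3,0.03,0,0,-0.058],[0.6,0.06,-0.01,0,-0.116],[1,0.09,-0.02,0,-0.174],[1,0.113,-0.025,0,-0.232],[1,0.113,-0.025,0,-0.29],[1,0.113,-0.025,0,-0.348],[1,0.113,-0.025,0,-0.406],[1,0.113,-0.025,0,-0.464],[1,0.113,-0.025,0,-0.522],[1,0.113,-0.025,0,-0.58]]])

```text
time: 10.45
ee_pos: [0.5496, -0.0158, 0.2267]
eef_rot: [-0.001, 0.795, -0.606, 0.001]
ft_force: [-1.0, -0.6, -0.1]
opening: 0.0852
grip_force: 0.0
```

Run:
```python
from h import *
look("c")
go([.5485,-.015,.21],18)
a=cv2.imread("pics/c_scene.png")[50:300,220:470];b=cv2.imread("pics/c_top.png")[40:260,180:460]
cv2.imwrite("pics/c1.png",np.hstack([cv2.resize(a,(500,500)),cv2.resize(b,(300,500))]))
for p in ([.596,.001,.2],[.596,.001,.21],[.596,.001,.225],[.5485,-.015,.226]):print(2*(px(p,"scene")-[220,50]))
```

```text
shift [-0.0022  0.0018  0.033 ] twist -0.0162 yang -164.91 pos [ 0.5496 -0.0158  0.2265] F [ 0.4 -0.2 -0.4] t 10.55 q6 [ 0.34 -0.1  -0.08  0.   -1.58 -0.07] open 0.0852
[168.2 338. ]
[167.8 332. ]
[167.4 322.8]
[121.6 316.2]
```

View pics/c1.png

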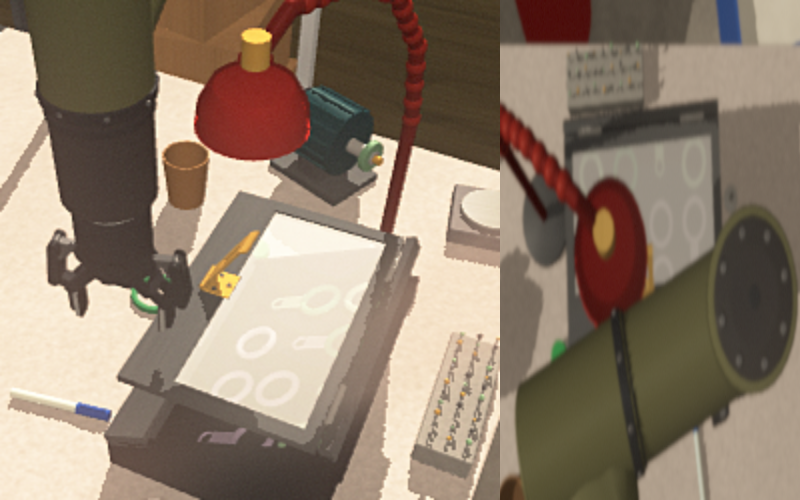

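move_arm(rows=[[[1,0,0,0.02,0],[1,0,0,0.04,0],[1,0,0,0.056,0],[1,0,0,0.072,0],[1,0,0,0.088,0],[1,0,0,0.104,0],[1,0,0,0.12,0],[1,0,0,0.136,0],[1,0,0,0.152,0],[1,0,0,0.168,0]]])

```text
time: 11.8
ee_pos: [0.5494, -0.0156, 0.1408]
eef_rot: [-0.0, 0.794, -0.609, -0.0]
ft_force: [0.9, -0.1, 2.2]
opening: 0.0851
grip_force: 0.7
```

Run:
```python
from h import *
go([.5485,-.015,.1],18)
for c in("scene","top"):
    ctrl.get_image(c)
    for n in("lid_edge","lid_hinge"):print(c,n,lm(n,c))
```

```text
shift [-0.0015  0.0014  0.0815] twist -0.0165 yang -164.97 pos [ 0.5494 -0.0156  0.1408] F [ 0.9 -0.1  2.2] t 11.8 q6 [ 0.34 -0.08 -0.22 -0.   -1.43 -0.07] open 0.0851
scene lid_edge [(array([ 0.6411, -0.1268,  0.0007]), 0.72), (array([0.5731, 0.1048, 0.1337]), 0.63)]
scene lid_hinge [(array([0.7787, 0.1159, 0.197 ]), 0.86)]
top lid_edge [(array([0.5659, 0.1039, 0.1309]), 0.61)]
top lid_hinge [(array([0.7738, 0.1214, 0.1907]), 0.86)]
```

move_arm(rows=[[[1,0,0,0.016,0],[1,0,0,0.032,0],[1,0,0,0.046,0],[1,0,0,0.056,0],[1,0,0,0.064,0],[1,0,0,0.07,0],[1,0,0,0.075,0]]])

```text
time: 12.98
ee_pos: [0.5495, -0.0155, 0.1037]
eef_rot: [-0.0, 0.794, -0.609, 0.0]
ft_force: [-0.1, 0.2, 1.2]
opening: 0.0859
grip_force: 0.7
```

move_arm(rows=[[[1,0,0,0.005,0],[1,0,0,0.01,0],[1,0,0,0.01,0]]])

```text
time: 13.35
ee_pos: [0.5492, -0.0156, 0.0984]
eef_rot: [0.0, 0.794, -0.609, -0.0]
ft_force: [0.3, -0.6, 0.7]
opening: 0.0859
grip_force: 0.2
```

move_arm(rows=[[[1,0,0,0.005,0],[1,0,0,0.01,0],[1,0,0,0.01,0]]])

```text
time: 13.72
ee_pos: [0.5497, -0.0156, 0.0945]
eef_rot: [-0.0, 0.794, -0.608, 0.0]
ft_force: [-0.8, 0.4, 5.3]
opening: 0.0852
grip_force: 2.3
```

Run:
```python
from h import *
go([.5485,-.015,.1],18)
for c in("scene","top"):
    ctrl.get_image(c)
    for n in("lid_edge","hasp_pivot","hasp_tip"):print(c,n,lm(n,c))
look("d");a=cv2.imread("pics/d_scene.png")[100:300,230:430]
cv2.imwrite("pics/d1.png",cv2.resize(a,(600,600),interpolation=cv2.INTER_CUBIC))
```

```text
shift [-0.0017  0.002  -0.0109] twist -0.0164 yang -164.95 pos [ 0.5497 -0.0156  0.0945] F [-0.8  0.4  5.3] t 13.72 q6 [ 0.34 -0.06 -0.29  0.   -1.34 -0.07] open 0.0852
scene lid_edge [(array([ 0.4449,  0.2138, -0.0036]), 0.62), (array([0.587 , 0.1078, 0.0913]), 0.57)]
scene hasp_pivot [(array([0.6105, 0.1072, 0.1069]), 0.63)]
scene hasp_tip [(array([0.6157, 0.1089, 0.1969]), 0.57)]
top lid_edge [(array([0.5817, 0.1037, 0.0909]), 0.84)]
top hasp_pivot [(array([0.6062, 0.1097, 0.1059]), 0.63)]
top hasp_tip [(array([0.6161, 0.1061, 0.1995]), 0.4)]
```

View pics/d1.png

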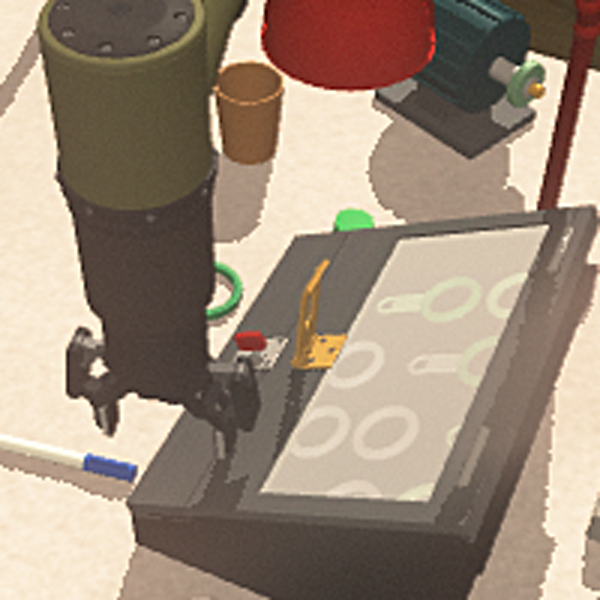

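move_arm(rows=[[[1,0,0,0.004,0],[1,0,0,0.008,0],[1,0,0,0.008,0]]])

```text
time: 14.6
ee_pos: [0.5502, -0.0156, 0.0939]
eef_rot: [-0.001, 0.794, -0.608, 0.002]
ft_force: [-11.5, 1.2, 19.9]
opening: 0.0851
grip_force: 11.4
```

move_arm(rows=[[[1,0,0,-0.05,0],[1,0,0,-0.13,0],[1,0,0,-0.23,0],[1,0,0,-0.25,-0.055],[1,0,0,-0.25,-0.11],[1,0,0,-0.25,-0.167],[1,0,0,-0.25,-0.167]]])

```text
time: 15.48
ee_pos: [0.5491, -0.0155, 0.2139]
eef_rot: [0.0, 0.924, -0.383, -0.001]
ft_force: [-0.1, -0.2, 0.9]
opening: 0.0855
grip_force: 0.0
```

Run:
```python
from h import *
go([.592,.028,.215],45);go([.592,.028,.18],45)
for c in("scene","top"):
    for k in range(2):
        ctrl.get_image(c)
        for n in("lid_edge","hasp_pivot","hasp_tip","knob_top"):print(c,n,lm(n,c))
```

```text
shift [-0.0009 -0.1222 -0.0022] twist -0.0 yang -135.0 pos [ 0.5491 -0.0155  0.2139] F [-0.1 -0.2  0.9] t 15.47 q6 [ 0.34 -0.09 -0.1  -0.   -1.56  0.45] open 0.0855
shift [-0.0008 -0.1222  0.0678] twist -0.0 yang -135.0 pos [ 0.5491 -0.0155  0.2139] F [-0.1 -0.2  0.9] t 15.47 q6 [ 0.34 -0.09 -0.1  -0.   -1.56  0.45] open 0.0855
scene lid_edge []
scene hasp_pivot [(array([0.6076, 0.1085, 0.1083]), 0.47)]
scene hasp_tip [(array([0.6154, 0.1107, 0.1958]), 0.65)]
scene knob_top [(array([0.5583, 0.1055, 0.1016]), 0.46)]
scene lid_edge [(array([0.5887, 0.1076, 0.0904]), 0.88)]
scene hasp_pivot [(array([0.6076, 0.1091, 0.1066]), 0.48), (array([3.768e-01, 4.298e-01, 2.000e-04]), 0.34)]
scene hasp_tip [(array([0.6185, 0.109 , 0.1972]), 0.72), (array([0.5861, 0.1096, 0.0889]), 0.72)]
scene knob_top [(array([0.5596, 0.1042, 0.1032]), 0.44)]
top lid_edge [(array([0.5508, 0.33  , 0.0011]), 0.63)]
top hasp_pivot [(array([0.5516, 0.3332, 0.0029]), 0.58), (array([0.6049, 0.1085, 0.1046]), 0.39)]
top hasp_tip [(array([0.6154, 0.1048, 0.1977]), 0.44), (array([0.7751, 0.1196, 0.1932]), 0.22)]
top knob_top []
top lid_edge []
top hasp_pivot [(array([0.6079, 0.1085, 0.108 ]), 0.46)]
top hasp_tip [(array([0.6148, 0.1062, 0.2012]), 0.43)]
top knob_top []
```

move_arm(rows=[[[1,0,-0.06,0,0],[1,0,-0.122,0,0],[1,0,-0.122,0.035,0],[1,0,-0.122,0.068,0],[1,0,-0.122,0.068,0]]])

```text
time: 17.1
ee_pos: [0.5912, 0.027, 0.1785]
eef_rot: [0.001, 0.924, -0.382, -0.002]
ft_force: [-0.1, -0.2, -0.4]
opening: 0.0856
grip_force: 0.0
```

Run:
```python
from h import *
go([.590,.046,.18],45);go([.570,.046,.18],45)
look("e");a=cv2.imread("pics/e_scene.png")[60:260,240:440]
cv2.imwrite("pics/e1.png",cv2.resize(a,(600,600),interpolation=cv2.INTER_CUBIC))
```

```text
shift [-0.0285 -0.0252 -0.0029] twist 0.0004 yang -134.93 pos [0.5912 0.027  0.1785] F [-0.1 -0.2 -0.4] t 17.1 q6 [ 0.38  0.02 -0.05 -0.   -1.5   0.4 ] open 0.0856
shift [-0.0568  0.0031 -0.0028] twist 0.0004 yang -134.93 pos [0.5912 0.027  0.1785] F [-0.1 -0.2 -0.4] t 17.1 q6 [ 0.38  0.02 -0.05 -0.   -1.5   0.4 ] open 0.0856
```

View pics/e1.png

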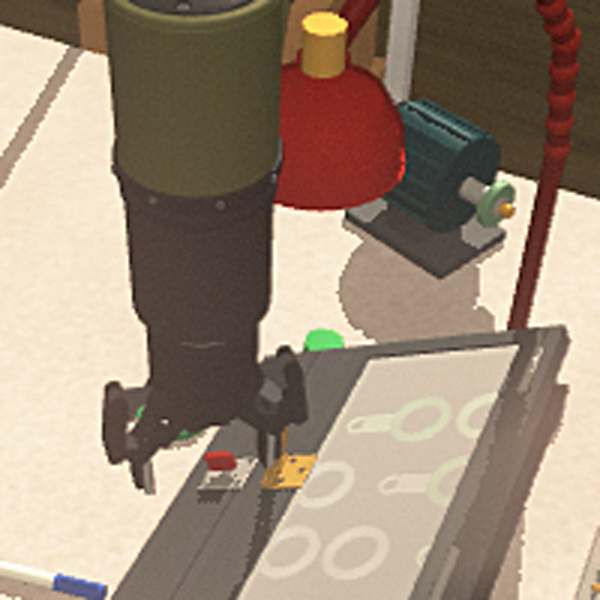

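move_arm(rows=[[[1,-0.015,-0.013,0,0],[1,-0.0285,-0.0252,0,0],[1,-0.0285,-0.0252,0,0]]])

```text
time: 17.58
ee_pos: [0.5913, 0.0474, 0.1812]
eef_rot: [-0.0, 0.924, -0.381, 0.0]
ft_force: [0.0, 0.4, 0.0]
opening: 0.0852
grip_force: 0.0
```

move_arm(rows=[[[1,-0.012,0.012,0,0],[1,-0.024,0.024,0,0],[1,-0.035,0.035,0,0],[1,-0.035,0.035,0,0]]])

```text
time: 18.08
ee_pos: [0.5659, 0.0464, 0.181]
eef_rot: [-0.0, 0.924, -0.382, 0.0]
ft_force: [0.4, -0.4, -0.5]
opening: 0.0857
grip_force: 0.2
```

Run:
```python
from h import *
go([.550,.05,.17],45)
for c in("scene","top"):
        ctrl.get_image(c)
        for n in("hasp_pivot","hasp_tip"):print(c,n,lm(n,c))
```

```text
shift [-0.0276  0.0174  0.022 ] twist 0.0005 yang -134.9 pos [0.5659 0.0464 0.181 ] F [ 0.4 -0.4 -0.5] t 18.07 q6 [ 0.44 -0.04 -0.12 -0.   -1.5   0.35] open 0.0857
scene hasp_pivot [(array([0.6096, 0.109 , 0.1091]), 0.72)]
scene hasp_tip [(array([0.5962, 0.108 , 0.1965]), 0.45)]
top hasp_pivot []
top hasp_tip []
```

move_arm(rows=[[[1,-0.015,0.008,0.006,0],[1,-0.03,0.016,0.012,0],[1,-0.044,0.026,0.018,0],[1,-0.044,0.026,0.018,0]]])

```text
time: 18.88
ee_pos: [0.5413, 0.0479, 0.1726]
eef_rot: [0.004, 0.923, -0.384, 0.002]
ft_force: [1.9, -19.2, 1.7]
opening: 0.0858
grip_force: 17.2
```

Run:
```python
from h import *
go([.515,.06,.145],45)
for c in("scene","top"):
        ctrl.get_image(c)
        for n in("hasp_pivot","hasp_tip"):print(c,n,lm(n,c))
```

```text
shift [-0.0545  0.0198  0.0551] twist -0.0009 yang -135.17 pos [0.5413 0.0479 0.1726] F [  1.9 -19.2   1.7] t 18.88 q6 [ 0.46 -0.11 -0.19  0.01 -1.49  0.32] open 0.0858
scene hasp_pivot [(array([0.6097, 0.1096, 0.1078]), 0.59)]
scene hasp_tip [(array([0.566 , 0.1077, 0.1896]), 0.72), (array([0.6564, 0.1098, 0.0034]), 0.37)]
top hasp_pivot []
top hasp_tip []
```

move_arm(rows=[[[1,0.012,0.012,0,0],[1,0.024,0.024,0,0],[1,0.024,0.024,-0.04,0],[1,0.024,0.024,-0.08,0],[1,0.024,0.024,-0.08,0]]])

```text
time: 19.8
ee_pos: [0.5429, 0.0365, 0.2154]
eef_rot: [-0.002, 0.924, -0.382, 0.002]
ft_force: [-0.6, 0.2, -1.0]
opening: 0.0856
grip_force: 0.0
```

Run:
```python
from h import *
go([.567,.055,.212],45);go([.567,.055,.175],45);go([.525,.055,.165],45)
for c in("scene","top"):
        ctrl.get_image(c)
        for n in("hasp_pivot","hasp_tip"):print(c,n,lm(n,c))
```

```text
shift [ 0.0081 -0.0601  0.007 ] twist 0.0007 yang -134.88 pos [0.5429 0.0365 0.2154] F [-0.6  0.2 -1. ] t 19.8 q6 [ 0.44 -0.11 -0.12  0.   -1.56  0.35] open 0.0856
shift [ 0.0079 -0.0597  0.081 ] twist 0.0007 yang -134.88 pos [0.5429 0.0365 0.2154] F [-0.6  0.2 -1. ] t 19.8 q6 [ 0.44 -0.11 -0.12  0.   -1.56  0.35] open 0.0856
shift [-0.0517 -0.0004  0.1006] twist 0.0007 yang -134.88 pos [0.5429 0.0365 0.2154] F [-0.6  0.2 -1. ] t 19.8 q6 [ 0.44 -0.11 -0.12  0.   -1.56  0.35] open 0.0856
scene hasp_pivot [(array([0.6094, 0.1097, 0.1106]), 0.56)]
scene hasp_tip [(array([0.5678, 0.1081, 0.1885]), 0.66), (array([ 0.6393, -0.1265,  0.002 ]), 0.32)]
top hasp_pivot []
top hasp_tip []
```

move_arm(rows=[[[1,0.008,-0.03,0,0],[1,0.008,-0.06,0,0],[1,0.008,-0.06,0.04,0],[1,0.008,-0.06,0.08,0],[1,-0.008,-0.044,0.085,0],[1,-0.024,-0.028,0.09,0],[1,-0.04,-0.012,0.1,0],[1,-0.052,0,0.11,0],[1,-0.052,0,0.11,0]]])

```text
time: 21.22
ee_pos: [0.5227, 0.0544, 0.1568]
eef_rot: [-0.0, 0.924, -0.382, -0.0]
ft_force: [0.8, -0.7, 0.3]
opening: 0.0852
grip_force: 0.0
```

Run:
```python
from h import *
go([.500,.065,.14],45)
for c in("scene","top"):
        ctrl.get_image(c)
        for n in("hasp_pivot","hasp_tip"):print(c,n,lm(n,c))
```

```text
shift [-0.0472  0.0169  0.0336] twist 0.0007 yang -134.88 pos [0.5227 0.0544 0.1568] F [ 0.8 -0.7  0.3] t 21.23 q6 [ 0.49 -0.15 -0.26 -0.   -1.46  0.3 ] open 0.0852
scene hasp_pivot [(array([0.6081, 0.1095, 0.1092]), 0.61)]
scene hasp_tip [(array([0.5336, 0.1061, 0.1618]), 0.75)]
top hasp_pivot [(array([0.6033, 0.1052, 0.1098]), 0.52)]
top hasp_tip []
```

move_arm(rows=[[[1,-0.018,0.004,0,0],[1,-0.036,0.012,0.006,0],[1,-0.054,0.021,0.014,0],[1,-0.054,0.021,0.03,0],[1,-0.054,0.021,0.046,0],[1,-0.054,0.021,0.062,0],[1,-0.054,0.021,0.078,0],[1,-0.054,0.021,0.094,0],[1,-0.054,0.021,0.094,0]]])

```text
time: 22.65
ee_pos: [0.4965, 0.0657, 0.1089]
eef_rot: [0.001, 0.924, -0.382, -0.001]
ft_force: [-0.2, 0.4, 0.1]
opening: 0.0853
grip_force: 0.0
```

Run:
```python
from h import *
go([.494,.067,.075],45)
for c in("scene","top"):
        ctrl.get_image(c)
        for n in("hasp_pivot","hasp_tip","knob_top"):print(c,n,lm(n,c))
look("f");a=cv2.imread("pics/f_scene.png")[100:250,250:400];b=cv2.imread("pics/f_top.png")[140:240,270:370]
cv2.imwrite("pics/f1.png",np.hstack([cv2.resize(x,(400,400),interpolation=cv2.INTER_CUBIC) for x in(a,b)]))
```

```text
shift [-0.0053  0.0016  0.0677] twist 0.0005 yang -134.92 pos [0.4965 0.0657 0.1089] F [-0.2  0.4  0.1] t 22.65 q6 [ 0.53 -0.2  -0.39 -0.   -1.38  0.25] open 0.0853
scene hasp_pivot [(array([0.6117, 0.106 , 0.1094]), 0.78)]
scene hasp_tip [(array([0.5137, 0.1025, 0.1043]), 0.66)]
scene knob_top [(array([0.5575, 0.1056, 0.1019]), 0.53)]
top hasp_pivot [(array([0.6082, 0.1055, 0.104 ]), 0.66)]
top hasp_tip []
top knob_top []
```

View pics/f1.png

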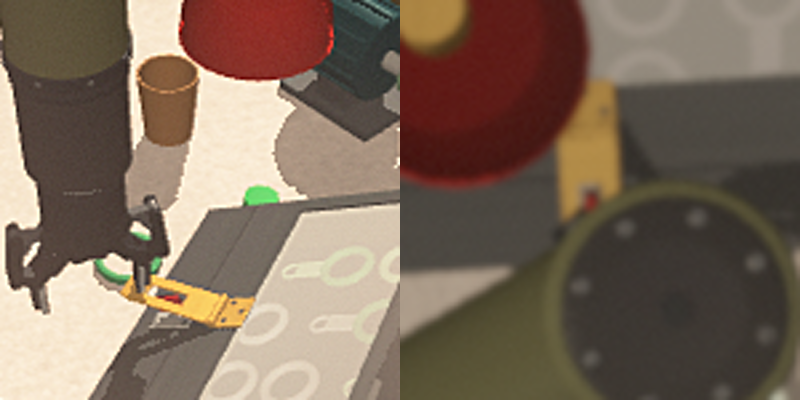

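move_arm(rows=[[[1,-0.004,0.002,0.016,0],[1,-0.004,0.002,0.032,0],[1,-0.004,0.002,0.048,0],[1,-0.004,0.002,0.058,0],[1,-0.004,0.002,0.066,0],[1,-0.004,0.002,0.07,0],[1,-0.004,0.002,0.07,0]]])

```text
time: 24.02
ee_pos: [0.4947, 0.0666, 0.0747]
eef_rot: [0.0, 0.924, -0.382, -0.0]
ft_force: [-0.3, -0.0, -0.2]
opening: 0.0852
grip_force: 0.0
```

Run:
```python
from h import *
go([.494,.067,.07],45)
for c in("scene",):
        ctrl.get_image(c)
        for n in("hasp_pivot","hasp_tip","knob_top"):print(c,n,lm(n,c))
```

```text
shift [-0.0015  0.0004  0.0095] twist 0.0005 yang -134.91 pos [0.4947 0.0666 0.0747] F [-0.3 -0.  -0.2] t 24.02 q6 [ 0.54 -0.19 -0.44 -0.   -1.32  0.25] open 0.0852
scene hasp_pivot [(array([0.6101, 0.1069, 0.1064]), 0.73)]
scene hasp_tip [(array([0.5229, 0.1042, 0.0665]), 0.62)]
scene knob_top [(array([0.5228, 0.1015, 0.0693]), 0.42), (array([0.5554, 0.107 , 0.1036]), 0.39)]
```

move_arm(rows=[[[1,0,0,0.005,0],[1,0,0,0.01,0],[1,0,0,0.01,0]]])

```text
time: 24.6
ee_pos: [0.4951, 0.0667, 0.071]
eef_rot: [-0.0, 0.924, -0.382, 0.001]
ft_force: [-2.1, -0.1, 6.1]
opening: 0.0857
grip_force: 2.9
```

move_arm(rows=[[[1,0,0,0.004,0],[1,0,0,0.008,0],[1,0,0,0.008,0]]])

```text
time: 24.98
ee_pos: [0.4958, 0.0667, 0.0698]
eef_rot: [-0.001, 0.924, -0.381, 0.002]
ft_force: [-10.8, -0.4, 19.1]
opening: 0.0851
grip_force: 9.8
```

move_arm(rows=[[[1,0,0,-0.06,0],[1,0,0,-0.13,0.058],[1,0,0,-0.13,0.116],[1,0,0,-0.13,0.174],[1,0,0,-0.13,0.233],[1,0,0,-0.13,0.233]]])

```text
time: 25.72
ee_pos: [0.4946, 0.0666, 0.1305]
eef_rot: [0.0, 0.727, -0.687, -0.0]
ft_force: [0.2, -1.2, 0.1]
opening: 0.0854
grip_force: 0.0
```

Run:
```python
from h import *
go([.494,.072,.12],3);go([.494,.072,.083],3)
for k in range(3):
    for c in("scene","top"):
        ctrl.get_image(c)
        for n in("hasp_tip","knob_top"):print(c,n,lm(n,c))
a=cv2.cvtColor(ctrl.get_image("scene"),4)[130:230,280:380]
cv2.imwrite("pics/g1.png",cv2.resize(a,(600,600),interpolation=cv2.INTER_CUBIC))
```

```text
shift [-0.0108  0.0005  0.021 ] twist 0.0014 yang -176.75 pos [0.4946 0.0666 0.1305] F [ 0.2 -1.2  0.1] t 25.73 q6 [ 0.54 -0.22 -0.37 -0.   -1.42 -0.48] open 0.0854
shift [-0.0108  0.0005  0.095 ] twist 0.0014 yang -176.75 pos [0.4946 0.0666 0.1305] F [ 0.2 -1.2  0.1] t 25.73 q6 [ 0.54 -0.22 -0.37 -0.   -1.42 -0.48] open 0.0854
scene hasp_tip [(array([0.5239, 0.1056, 0.0688]), 0.79)]
scene knob_top [(array([0.5574, 0.1062, 0.1025]), 0.62), (array([0.5913, 0.106 , 0.0885]), 0.55)]
top hasp_tip [(array([ 7.460e-01, -1.156e-01,  3.000e-04]), 0.19)]
top knob_top []
scene hasp_tip [(array([0.5232, 0.1053, 0.0664]), 0.74)]
scene knob_top [(array([0.559 , 0.1045, 0.1025]), 0.58)]
top hasp_tip []
top knob_top []
scene hasp_tip [(array([0.528 , 0.1058, 0.057 ]), 0.68), (array([0.5236, 0.1047, 0.0654]), 0.67)]
scene knob_top [(array([0.5576, 0.1045, 0.1018]), 0.63)]
top hasp_tip []
top knob_top []
```

View pics/g1.png

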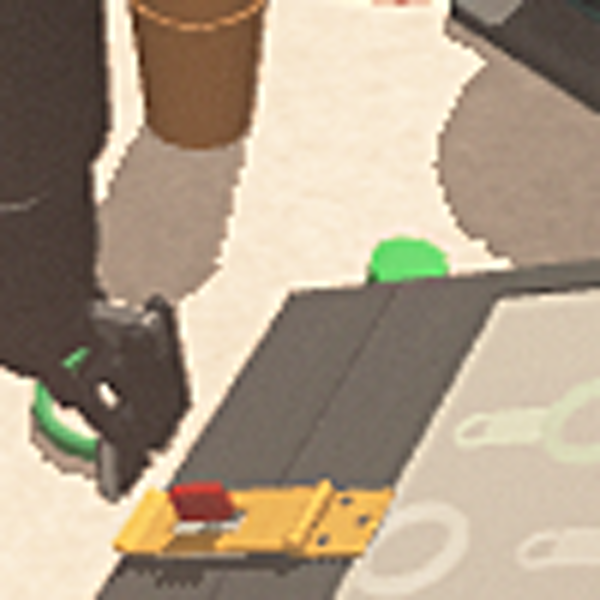

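move_arm(rows=[[[1,-0.011,0.003,0.04,0],[1,-0.011,0.003,0.088,0],[1,-0.024,0.003,0.088,0],[1,-0.036,0.003,0.088,0],[1,-0.048,0.003,0.088,0],[1,-0.06,0.003,0.088,0],[1,-0.07,0.003,0.088,0],[1,-0.07,0.003,0.088,0]]])

```text
time: 27.68
ee_pos: [0.4914, 0.1013, 0.0877]
eef_rot: [0.0, 0.726, -0.687, 0.0]
ft_force: [-2.9, -4.8, 3.2]
opening: 0.0851
grip_force: 2.4
```

Run:
```python
from h import *
go([.494,.108,.086],3)
a=cv2.cvtColor(ctrl.get_image("scene"),4)[130:230,280:380]
cv2.imwrite("pics/i1.png",cv2.resize(a,(600,600),interpolation=cv2.INTER_CUBIC))
```

```text
shift [-0.0131 -0.006   0.0034] twist 0.0008 yang -176.85 pos [0.4914 0.1013 0.0877] F [-2.9 -4.8  3.2] t 27.68 q6 [ 0.61 -0.19 -0.42  0.   -1.34 -0.55] open 0.0851
```

View pics/i1.png

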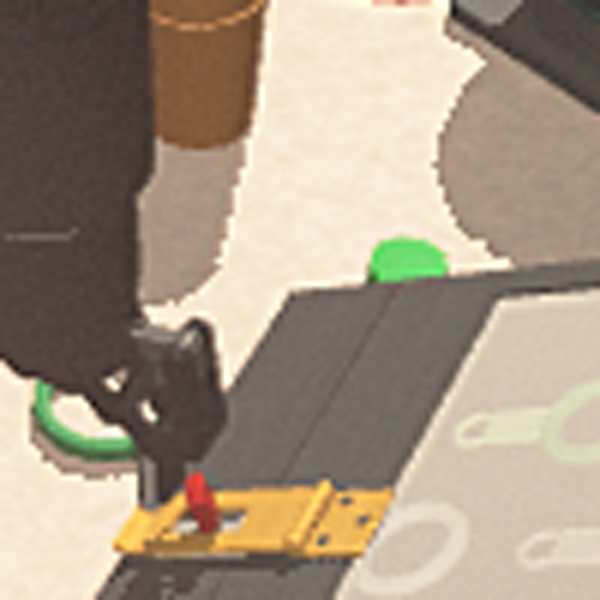

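move_arm(rows=[[[1,-0.006,0.006,-0.004,0],[1,-0.018,0.006,-0.006,0],[1,-0.02,0,-0.006,0],[1,-0.02,-0.006,-0.006,0],[1,-0.02,-0.012,-0.006,0],[1,-0.02,-0.012,-0.006,0]]])

```text
time: 28.48
ee_pos: [0.4938, 0.1135, 0.0901]
eef_rot: [0.002, 0.727, -0.687, -0.003]
ft_force: [-25.0, 8.8, 14.4]
opening: 0.0857
grip_force: 14.2
```

move_arm(rows=[[[1,0,-0.005,0,0],[1,0,-0.01,0,0],[1,0,-0.01,0,0]]])

```text
time: 28.85
ee_pos: [0.4969, 0.1132, 0.0906]
eef_rot: [0.004, 0.727, -0.686, -0.004]
ft_force: [-39.6, 6.6, 23.0]
opening: 0.0856
grip_force: 22.5
```

move_arm(rows=[[[1,0,0.02,0,0],[1,0,0.06,0,0],[1,0,0.12,-0.08,0],[1,0.1,0.2,-0.15,0],[1,0.2,0.2,-0.15,0],[1,0.3,0.2,-0.15,0],[1,0.3,0.2,-0.15,0]]])

```text
time: 29.72
ee_pos: [0.4101, -0.0458, 0.165]
eef_rot: [-0.0, 0.725, -0.689, 0.0]
ft_force: [0.6, 0.6, -1.1]
opening: 0.0854
grip_force: 0.0
```

Run:
```python
from h import *
go([.494,.108,.086],3)
a=cv2.cvtColor(ctrl.get_image("scene"),4);b=cv2.cvtColor(ctrl.get_image("top"),4)
for c in("scene","top"):
    for n in("hasp_tip","knob_top","lid_edge"):print(c,n,lm(n,c))
cv2.imwrite("pics/j1.png",np.hstack([cv2.resize(x,(400,400),interpolation=cv2.INTER_CUBIC) for x in(a[175:245,290:360],b[150:220,280:350])]))
```

```text
shift [-0.2988 -0.1828  0.1582] twist -0.0008 yang -177.14 pos [ 0.4101 -0.0458  0.165 ] F [ 0.6  0.6 -1.1] t 29.73 q6 [ 0.39 -0.49 -0.51  0.   -1.55 -0.34] open 0.0854
scene hasp_tip [(array([0.5218, 0.1027, 0.0646]), 0.53)]
scene knob_top [(array([0.5626, 0.1062, 0.0989]), 0.54)]
scene lid_edge [(array([0.5886, 0.1068, 0.089 ]), 0.76)]
top hasp_tip [(array([0.5198, 0.098 , 0.0696]), 0.83)]
top knob_top [(array([0.6571, 0.1102, 0.003 ]), 0.74), (array([0.5528, 0.098 , 0.1063]), 0.5)]
top lid_edge [(array([0.4462, 0.2134, 0.0032]), 0.66)]
```

View pics/j1.png

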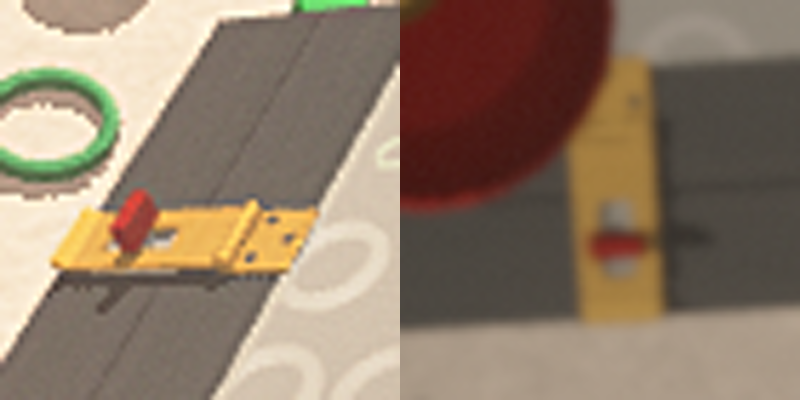

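Run:
```python
from h import *
y=.062;c,s=np.cos(.489),np.sin(.489)
X=np.array([np.cos(y),np.sin(y),0]);Y=np.array([-np.sin(y),np.cos(y),0]);U=X*c+np.array([0,0,s]);K=np.array([.5575,.1035,.102])
for cam in("top","scene"):
  im=cv2.cvtColor(ctrl.get_image(cam),4);
  g=[(-.03,-.03),(.03,-.03),(.03,.03),(-.03,.03)]
  src=np.float32([px(K+U*u+Y*v,cam) for u,v in g]);dst=np.float32([[150-5000*v,150-5000*u] for u,v in g])
  w=cv2.warpPerspective(im,cv2.getPerspectiveTransform(src,dst),(300,300),flags=cv2.INTER_CUBIC).astype(int)
  m=(w[...,2]>90)&(w[...,2]>2.2*w[...,1])
  if cam=="top": m[:, :0]=0
  n,l,st,ce=cv2.connectedComponentsWithStats(m.astype(np.uint8));
  i=l[150,150] or 1+np.argmax(st[1:,4]);(p,q,a)=cv2.minAreaRect(np.argwhere(l==i)[:,::-1].astype(np.float32))
  print(cam,st[i],ce[i],q,a)
  v=np.argwhere(l==i)[:,::-1]-ce[i];e=np.linalg.eigh(np.cov(v.T));d=e[1][:,1];print("axis deg",np.degrees(np.arctan2(d[1],d[0])))
```

```text
top [  98  129  107   43 3766] [149.45406267 150.17100372] (42.0, 106.0) 90.0
axis deg -179.89566080167936
scene [   86    65   194   112 10511] [176.43792218 125.43335553] (100.96537017822266, 206.37448120117188) 46.16913986206055
axis deg 153.29574884782423
```

```bash
python3 -c "
from bench import ctrl
print(ctrl.job_done())"
```

```text
the job is handed in; nothing more can be done
None
```

I shut the lid, laid the strap flat with the knob through its slot, and turned the knob crossways; the top camera shows its wing within about 0.1° of square. I kept the arm clear of the lamp and planned every move clear of the small things, but did not re-measure them at the end. The job was handed in at about 30 s of the 64 s limit, and the judge gave no verdict.

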